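# Load the nut mill and hold its lid at the pulse position

## Task

First slide the tray with its cup into the nut mill's opening, fully home, with the cup left standing in its ring. Then set the lid fully down into the mill's collar, lugs in the slots, and turn it clockwise against the spring to the half-way position, where the pointer meets the tall middle post, never on to the lock click. Finish while holding the lid there (it springs back if let go), and leave the goods standing nearby alone.

Things in the scene. Friction and masses are not known exactly. Their poses are not given: they have to be found in the camera images.
- mill: Grey nut mill fixed to the counter. Origin on the counter, below the lid axis. x axis: level, from its front opening to its rear motor housing; z up. Deck 150 x 150 mm, top 120 mm high; motor housing behind reaches x = +170 mm, 137 mm high. On the deck stands the round steel collar for the lid.
- mouth (a point): Centre of the front opening, in the mill's front face, 75 mm from the origin on the -x side; axes as the mill's. Opening 112 mm wide, 105 mm high, its floor is the counter; flared guide cheeks stand 25 mm out of the face at its sides. The back stop is 138 mm behind the face.
- collar_top (a point): Centre of the collar's mouth, on its top face, 141 mm above the counter; axes as the mill's. Collar outer radius 53 mm, opening radius 37 mm, with two slots 18 mm wide in its 6 mm thick top flange, on the mill's x axis, one each side, reaching to radius 47 mm. Chamber 21 mm deep from the top.
- drive_ring (a joint): Sprung ring in the collar, turned clockwise (from above) by the lid's lugs; 0 at rest, grows clockwise, rad. The lugs meet it after about 0.1 rad from mid-slot: lid turn is about this value + 0.1. Half-way (pulse): 0.60. Lock click: 1.15. Spring about 0.045 N m at 0, 0.135 at 0.60. It carries a thin brass pointer.
- half_post (a point): Top of the tall middle post (8 mm thick, 19 mm tall) on the deck, 69.5 mm from the lid axis on the mill's -y side. The ring's brass pointer sticks out of the collar here: it meets a short post at rest, this post at half-way, another short post (1.20) just past the lock click.
- lid_grip (a point): Loose lid, about 0.18 kg: aluminium disc, radius 46, 8 mm thick, with an upright black bar on top (56 mm long along the lid's x, 14 thick, 39 tall). The point is on the lid's axis in the bar, 31 mm above the disc's underside, 15 below the bar's top; z up. Half a turn gives the same lid. Fully down in the collar, the disc rests on it: point 31 mm above collar_top.
- lid_plug (a point): Centre of the lower end of the lid's steel plug (radius 34 mm, 17 mm long, below the disc), 48 mm below lid_grip. At this end two lugs, 12 mm wide, 6 mm high, reach out to radius 44 mm, in line with the bar (lid's x axis). At first the lid stands on the counter on this end.
- tray_grip (a point): In the middle of the loose tray's upright black handle plate (52 mm long along the tray's x, 12 mm thick, from 4 to 50 mm height), 34 mm above the tray's underside, 135 mm from the tray's centre on its -x side. x points from handle to tray. Tray 0.4 kg, slides on the counter.
- tray_center (a point): Centre of the tray's floor, 4 mm above its underside. Aluminium pan 120 mm long (x), 104 wide, rim 16 mm high, low ring for the cup at its centre; a 12 mm stem on the -x side carries the handle, ending 160 mm from the centre. Fully home, the pan touches the back stop, this point is over the mill's origin within 3 mm, axes parallel.
- cup_center (a point): Centre, half-way up, of the loose steel cup (radius 34 mm, height 60 mm, 0.15 kg) that stands in the tray's ring; z up.
- jar: Bystander: amber jar with a white cap, radius 35 mm, height 72 mm. Origin at its underside.
- tin: Bystander: steel tin, radius 36 mm, height 60 mm. Origin at its underside.
- carton: Bystander: small cardboard box 55 x 85 x 45 mm (x, y, z). Origin at its underside.

How it is judged:
On the way, in this order (a step that is already met when the one before it is completed fails the run):
1. the tray is fully home in the mill with the cup standing in it (x of tray_center in the frame of mill above -0.006 m and z of tray_center in the frame of mill below 0.01 m and horizontal distance between tray_center and mill below 0.012 m and horizontal distance between cup_center and tray_center below 0.008 m and angle between cup_center's own z axis and vertical below 0.1 rad), for 0.2 s.
2. the lid is fully down in the collar, lugs in the slots, not yet turned (horizontal distance between lid_grip and collar_top below 0.007 m and z of lid_grip in the frame of collar_top below 0.0345 m and angle between lid_grip's own z axis and vertical below 0.09 rad and value of joint drive_ring below 0.3 rad), for 0.1 s.
At the end, for the whole second after the job is handed in: The fingers hold the lid (over 1 N) fully down in the collar (within 4.5 mm of seated height, 7 mm of the axis, 5 degrees of level), turned clockwise so that the drive ring stays between 0.45 and 0.75 rad; the tray is home to within 6 mm with the cup upright in its ring (all of step 1 and value of joint drive_ring between 0.45 and 0.75 rad and angle between the x axis of lid_grip and the x axis of mill, either way round between 0.45 and 0.98 rad and horizontal distance between lid_grip and collar_top below 0.007 m and z of lid_grip in the frame of collar_top below 0.0355 m and angle between lid_grip's own z axis and vertical below 0.09 rad and contact force between the fingers and lid above 1 N); the arm keeps its last pose, push and grip.
It fails at once if the lid was turned on to the lock click (value of joint drive_ring above 1.15 rad).
It fails at once if the cup tipped over (angle between cup_center's own z axis and vertical above 0.6 rad).
It fails at once if a bystander was pushed aside (distance of any of jar, tin, carton from where it was at the start of the episode above 0.03 m).
It also fails if it takes over 67 s, if anything falls off the work surface, if the arm or the gripper's body presses on something with over 40 N, if the wrist force passes 120 N, or if a joint passes its speed limit or range.

## Robot

A 6-joint arm with a two-finger parallel gripper is mounted at the origin on the work surface. World frame = base frame: x ahead of the robot, y to its left, z up, the work surface at z = 0. Lengths are in m, angles in rad, forces in N, time in s.
With the tool pointing down it reaches from about 0.35 to 0.875 m from the base axis. Payload 4.2 kg.
Tool frame: the origin (TCP) lies midway between the tips of the shut fingers; the grasp point (between the pads) lies 19 mm behind it; y points along the fingers, z is the direction in which the jaws open and shut, and the axes are right-handed (so a half turn about y gives the same grasp; the last joint's range is limited). The gripper opens to 87 mm and grips with 3 to 60 N. Pads are 19 mm wide; open, the fingers measure 117 mm over their backs; the gripper's body (75 mm by 190 mm) begins 51 mm behind the grasp point.
Start: joints at [1.521, 0.385, 0.008, 0, -1.194, -0.259], TCP at [0.19, 0.595, 0.223] pointing down, gripper open.
Joint ranges: [-3.14, 3.14], [-1.21, 2.06], [-1.07, 1.41], [-3.16, 2.05], [-2.99, -0.16], [-3.1, 3.1]. Speed limits (rad/s): [2.79, 2.79, 3.14, 3.14, 3.14, 3.14].

## Interface

Orientations are given as a 3x3 rotation matrix whose columns are the frame's x, y, z axes.
In Python, from station import env gives the robot as it stands. The module is installed in compiled form; this text tells all that it offers.
- The arm moves only by the shell command python3 -m crank 'ROWS'. ROWS is JSON, one flat list of numbers, 7 for each row, row after row: the turn, a rotation vector about the world's x, y, z in rad, then the shift along the world's x, y, z in m, then the opening in per cent of the stroke, from 0 (shut) to 100 (fully open). A call has 1 to 5 rows; each row is the pose to reach, as a shift and turn from the pose measured when the call began; what a row does not reach only later rows make up. A row lasts 1/12 s, in which the tool goes at most 41.7 mm and 7.16 degrees, less where a joint would pass 70% of its speed; a pose out of reach is approached as far as the arm can. A call with a gripper value outside its range is refused whole. The fingers move at their own pace and stop on an object; the grip force is fixed at half the most. Time passes only in rows, so rows that repeat a pose let the fingers close. It gives the time, the measured TCP pose, the force and the opening at its end, in the units of the state.
- env.read_state(): the state, without advancing time (a new reading comes with each control period).
- env.camera(name): name is "side" or "top" or "wrist"; returns a dict with "color" (480x640x3 uint8, red, green, blue), "depth" (480x640 float32, m along the optical axis (not along the pixel's ray), 0 where there is no reading), "vfov" (degrees; the focal length in pixels is half the picture's height over the tangent of half this angle, whatever the lens; pixels are square), "cx", "cy" (the principal point, pixels), "extrinsics" (4x4, takes a point from camera to world coordinates). Camera axes: x right, y up, looking along -z (the intrinsics and any distortion apply to the point x, -y, -z); pixel columns grow to the right and rows downward; lengths in m; the calibration is good to about 2 mm. A picture is of the moment at which its call begins.
- env.close_job(): hands the job in, once; it reports no verdict.
The state is a dict: "time_s": time; "joint_pos": joint angles; "qvel": joint speeds; "tau": joint torques, N m; "position": TCP position; "ee_rot": TCP orientation; "force": force on the tool from outside, world axes, zero at the start; "wrist_torque": the same for the moment, N m; "finger_gap": finger opening in m.
Only numpy, scipy, OpenCV 4.12 (cv2) and the standard library are available. Lean on these libraries where they do the work, as an engineer would, in place of code of your own. Each camera call takes 0.05 s, during which the arm holds its last target.

## Working session

There is one attempt and no reset: what is moved stays moved. The work goes in short steps, Python scripts to look and compute and a shell command to move; the robot and the scene stay as the last step left them, time stands still between calls to the robot, and variables do not carry over. Pictures are saved under pics/ and viewed, and the job is handed in when it is done.

```bash
mkdir -p pics; ls
cat > h.py <<'E'
import numpy as np, cv2
from station import env
def save(name,fn):
    c=env.camera(name); cv2.imwrite('pics/'+fn+'.png',c['color'][:,:,::-1]); np.savez('pics/'+fn+'.npz',**{k:v for k,v in c.items()})
    return c
def load(fn): return dict(np.load('pics/'+fn+'.npz',allow_pickle=True))
def f(c): return 240/np.tan(np.radians(float(c['vfov']))/2)
def ray(c,u,v):
    d=np.array([(u-c['cx'])/f(c),-(v-c['cy'])/f(c),-1.]); E=c['extrinsics']
    return E[:3,3],E[:3,:3]@d
def onz(c,u,v,z):
    o,d=ray(c,u,v); return o+d*(z-o[2])/d[2]
def cloud(c):
    v,u=np.mgrid[0:480,0:640]; D=c['depth']
    p=np.stack([(u-c['cx'])/f(c)*D,-(v-c['cy'])/f(c)*D,-D],-1)
    E=c['extrinsics']; return p@E[:3,:3].T+E[:3,3]
E
python3 - <<'E'
from h import *
s=env.read_state(); print(s['time_s'],s['position'],s['ee_rot'],s['finger_gap'],s['force'])
for n in ['side','top','wrist']:
    c=save(n,n+'0'); print(n,c['vfov'],c['cx'],c['cy'],[k for k in c],c['extrinsics'].round(3).tolist())
E
```

```text
pics
0.0 [0.18974502 0.59486008 0.22145158] [[-9.52624707e-01 -6.04096593e-04 -3.04147665e-01]
 [ 3.04148258e-01 -2.10085968e-03 -9.52622393e-01]
 [-6.34956249e-05 -9.99997611e-01  2.18506577e-03]] 0.08718440864559585 [-0.69050895  1.0160139  -0.41598123]
side 53.275861433266456 320.9934596879105 240.1501709284185 ['color', 'depth', 'vfov', 'cx', 'cy', 'extrinsics'] [[-0.983, 0.116, -0.142, 0.397], [-0.183, -0.691, 0.699, 0.658], [-0.017, 0.713, 0.701, 0.838], [0.0, 0.0, 0.0, 1.0]]
top 50.3435587829948 315.32687791210225 247.21845667246092 ['color', 'depth', 'vfov', 'cx', 'cy', 'extrinsics'] [[-0.023, 0.982, -0.186, 0.329], [-0.999, -0.018, 0.029, -0.064], [0.025, 0.187, 0.982, 1.187], [0.0, 0.0, 0.0, 1.0]]
wrist 66.07101011437642 316.93413372222096 237.1632732618838 ['color', 'depth', 'vfov', 'cx', 'cy', 'extrinsics'] [[-0.305, 0.924, 0.23, 0.252], [-0.952, -0.296, -0.072, 0.576], [0.002, -0.241, 0.971, 0.383], [0.0, 0.0, 0.0, 1.0]]
```

View pics/top0.png

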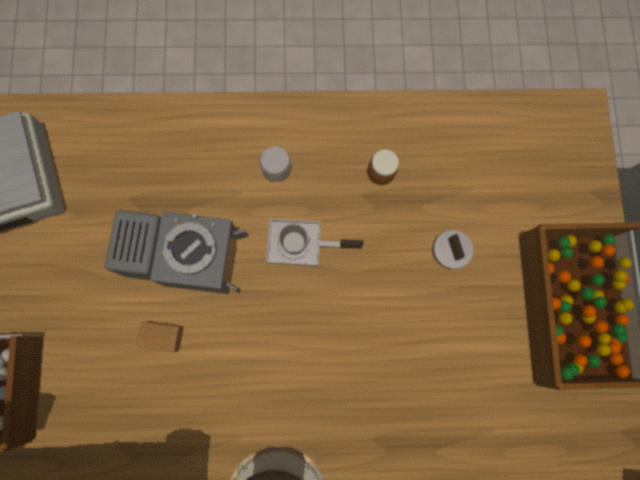

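View pics/side0.png

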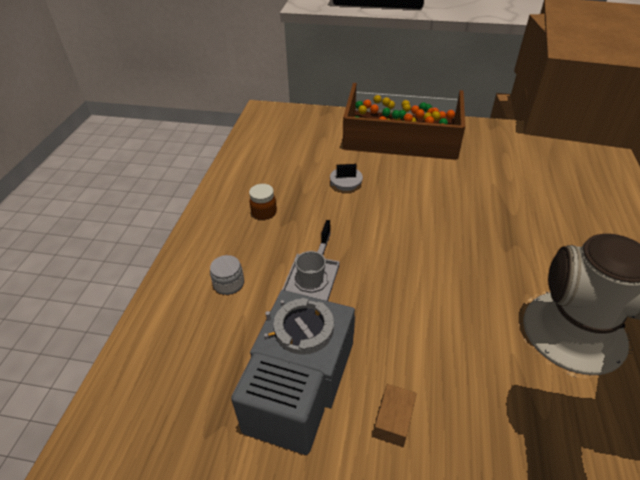

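View pics/wrist0.png

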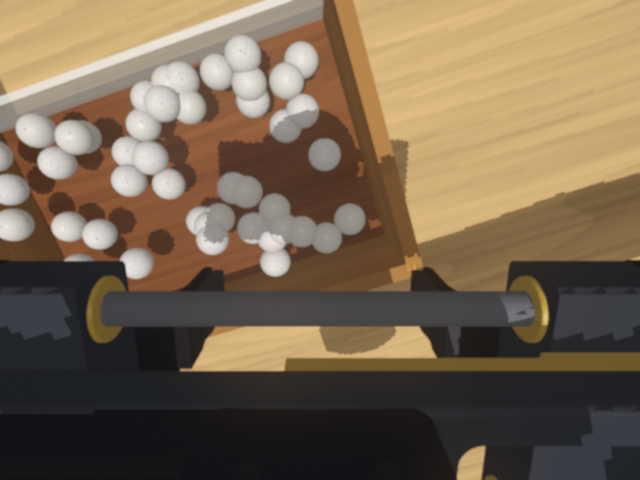

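The top view shows the mill at about (190,248) with its mouth to the right, tray and cup at (293,241), handle at (350,244), lid at (454,250), tin at (275,163), jar at (384,165) and carton at (158,336). Next I'll check the calibration and measure these.

Run:
```python
from h import *
for n in ['top0','side0']:
    c=load(n); P=cloud(c)
    pts=[(250,400),(400,400),(450,320),(350,320),(230,120),(500,150),(330,200)] if n=='top0' else [(450,300),(200,400),(250,150),(450,200),(330,480-60)]
    for u,v in pts: print(n,u,v,P[v,u].round(4),onz(c,u,v,0).round(4))
c=load('top0');P=cloud(c)
for nm,(u,v) in dict(deck=(215,280),housing=(140,265),cup=(293,241),jar=(385,158),tin=(275,156),lid=(440,255),bar=(457,246),handle=(350,244),carton=(158,330),motor=(115,240),panfloor=(275,258)).items(): print(nm,P[v,u].round(4))
im=c['color'][:,:,::-1][200:300,90:490]; cv2.imwrite('pics/t0z.png',cv2.resize(im,None,fx=2,fy=2,interpolation=cv2.INTER_CUBIC))
for a,b,k in [(90,250,'a'),(250,490,'b')]:
    im=c['color'][:,:,::-1][190:310,a:b]; s=4 if k=='a' else 3.3; cv2.imwrite(f'pics/t0z{k}.png',cv2.resize(im,None,fx=s,fy=s,interpolation=cv2.INTER_CUBIC))
```

```text
top0 250 400 [ 0.2099  0.0549 -0.0009] [0.21   0.0548 0.    ]
top0 400 400 [ 0.2014 -0.2814 -0.0006] [ 0.2014 -0.2813  0.    ]
top0 450 320 [ 0.3771 -0.4085 -0.0038] [ 0.3769 -0.4073  0.    ]
top0 350 320 [ 0.3822 -0.1756 -0.0052] [ 0.382  -0.1751  0.    ]
top0 230 120 [0.8774 0.1045 0.0016] [0.8782 0.1047 0.    ]
top0 500 150 [ 7.914e-01 -5.625e-01 -4.000e-04] [ 0.7913 -0.5623  0.    ]
top0 330 200 [ 6.694e-01 -1.370e-01  2.000e-04] [ 0.6695 -0.137   0.    ]
side0 450 300 [ 0.2507 -0.0435 -0.0037] [ 0.2513 -0.0404  0.    ]
side0 200 400 [ 0.7129  0.278  -0.003 ] [ 0.7118  0.2794 -0.    ]
side0 250 150 [ 0.8581 -0.5382 -0.0025] [ 0.8567 -0.5346  0.    ]
side0 450 200 [ 2.493e-01 -3.891e-01  1.000e-04] [ 0.2493 -0.3892  0.    ]
side0 330 420 [ 0.4656  0.2744 -0.0011] [0.4655 0.2749 0.    ]
deck [0.4655 0.1158 0.1206]
housing [0.4973 0.2668 0.1386]
cup [ 0.569  -0.0465  0.0062]
jar [ 0.7463 -0.2619  0.0743]
tin [ 0.758  -0.0088  0.0653]
lid [ 0.5266 -0.3886  0.0213]
bar [ 0.5391 -0.4165  0.0645]
handle [ 0.5513 -0.1767  0.0478]
carton [0.3675 0.2518 0.0435]
motor [0.5515 0.3217 0.135 ]
panfloor [ 0.5296 -0.0037  0.0039]
```

View pics/t0za.png

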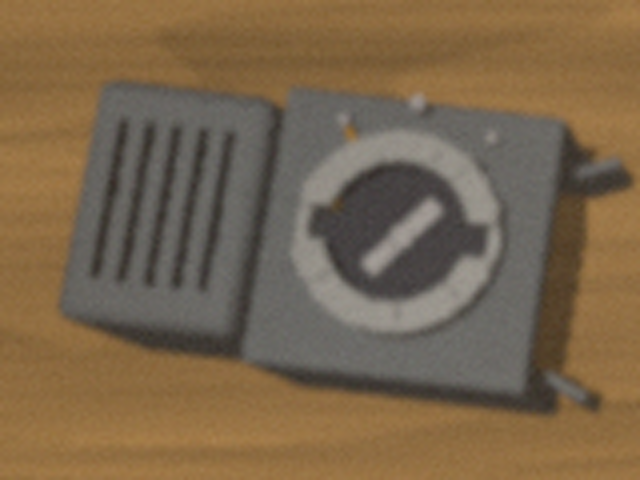

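View pics/t0zb.png

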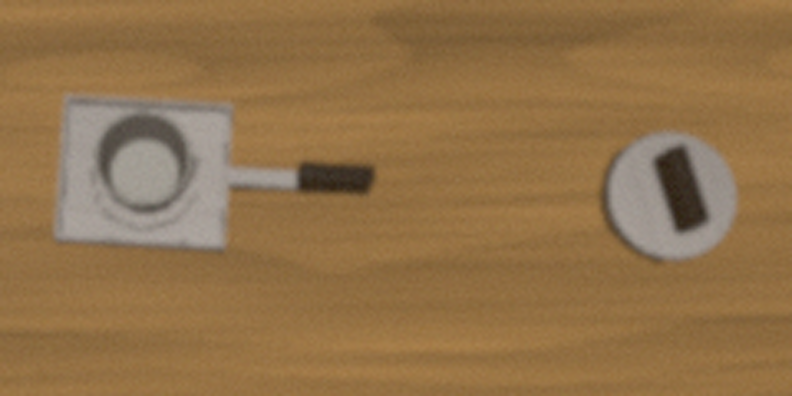

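The zoom shows the collar centre at about (188.7,247.5), slots along the mill's long axis, cup at (293,241), handle top from (340,243) to (363,244), and the lid bar near (457,247). I'll cast rays from these for coarse poses, then move the wrist camera above the tray and mill.

Run:
```python
from h import *
c=load('top0'); A=lambda x,y:(90+x/4,190+y/4); B=lambda x,y:(250+x/3.3,190+y/3.3)
p=lambda t,z:onz(c,*t,z)[:2].round(4)
print('collar',p(A(396,231),.141)); 
q1,q2=p(A(568,122),.12),p(A(524,392),.12); q3=p(A(290,90),.12); q4=p(A(245,358),.12)
print('deck corners',q1,q2,q3,q4,'mid',(q1+q2+q3+q4)/4)
d=(q3-q1)+(q4-q2); print('mill yaw',np.degrees(np.arctan2(d[1],d[0])))
s1,s2=p(A(318,220),.141),p(A(478,240),.141);d=s1-s2;print('slot yaw',np.degrees(np.arctan2(d[1],d[0])))
h1,h2=p(B(300,177),.05),p(B(373,180),.05); d=h1-h2; print('handle',h1,h2,(h1+h2)/2,np.degrees(np.arctan2(d[1],d[0])))
t=[p(B(*k),.016) for k in [(65,97),(232,104),(226,248),(55,241)]];print('pan',t,sum(t)/4)
d=t[0]-t[1]+t[3]-t[2];print(np.degrees(np.arctan2(d[1],d[0])))
print('lid',p(B(671,197),.025)); b1,b2=p(B(669,153),.063),p(B(690,226),.063);d=b1-b2;print('bar',(b1+b2)/2,np.degrees(np.arctan2(d[1],d[0])))
print('carton',P[336,158] if 0 else p((158,332),.045),'jar',p((385,160),.072),'tin',p((275,160),.06))
```

```text
collar [0.5312 0.1669]
deck corners [0.5929 0.0815] [0.4486 0.1033] [0.613  0.2296] [0.4693 0.2482] mid [0.53095 0.16565]
mill yaw 82.07258767342876
slot yaw 81.73398788496534
handle [ 0.5521 -0.1558] [ 0.5491 -0.2061] [ 0.5506  -0.18095] 86.5867999859553
pan [array([0.6198, 0.0074]), array([ 0.6127, -0.1116]), array([ 0.5088, -0.1048]), array([0.5161, 0.015 ])] [ 0.56435 -0.0485 ]
86.54915680624885
lid [ 0.5379 -0.4197]
bar [ 0.5363  -0.41425] 11.849018744055485
carton [0.3631 0.2512] jar [ 0.7424 -0.2621] tin [ 0.7502 -0.0084]
```

```bash
python3 -m crank '[0,0,-0.3,0.09,-0.18,0.03,100, 0,0,-0.4,0.09,-0.18,0.03,100, 0,0,-0.4,0.09,-0.18,0.03,100, 0,0,-0.4,0.09,-0.18,0.03,100, 0,0,-0.4,0.09,-0.18,0.03,100]'
python3 -m crank '[0,0,-0.4,0.09,-0.18,0,100, 0,0,-0.4,0.09,-0.18,0,100, 0,0,-0.4,0.09,-0.18,0,100, 0,0,-0.4,0.09,-0.18,0,100, 0,0,-0.4,0.09,-0.18,0,100]'
python3 -m crank '[0,0,-0.4,0.09,-0.18,0,100, 0,0,-0.4,0.09,-0.18,0,100, 0,0,-0.4,0.09,-0.18,0,100, 0,0,-0.4,0.09,-0.18,0,100, 0,0,-0.4,0.09,-0.18,0,100]'
```

```text
time_s: 0.57
position: [0.2802, 0.4126, 0.2518]
ee_rot: [[-0.758, -0.001, -0.652], [0.652, -0.002, -0.758], [-0.0, -1.0, 0.002]]
force: [0.8, 1.0, -0.6]
finger_gap: 0.087
time_s: 0.98
position: [0.3704, 0.2302, 0.2518]
ee_rot: [[-0.444, -0.002, -0.896], [0.896, -0.001, -0.444], [-0.0, -1.0, 0.002]]
force: [1.0, 1.1, -0.5]
finger_gap: 0.0871
time_s: 1.4
position: [0.4607, 0.0478, 0.2519]
ee_rot: [[-0.058, -0.002, -0.998], [0.998, -0.0, -0.058], [-0.0, -1.0, 0.002]]
force: [0.4, 1.5, 0.0]
finger_gap: 0.0871
```

```bash
python3 -m crank '[0,0,-0.12,0.092,-0.148,0,100, 0,0,-0.12,0.092,-0.148,0,100, 0,0,-0.12,0.092,-0.148,0,100, 0,0,-0.12,0.092,-0.148,0,100, 0,0,-0.12,0.092,-0.148,0,100]'
python3 -m crank '[0,0,0,0,0,0,100,0,0,0,0,0,0,100]'
python3 - <<'E'
from h import *
c=save('wrist','w1'); print(c['extrinsics'].round(3).tolist())
E
```

```text
time_s: 1.82
position: [0.5547, -0.1045, 0.2508]
ee_rot: [[0.066, -0.003, -0.998], [0.998, -0.001, 0.066], [-0.001, -1.0, 0.003]]
force: [0.9, 0.3, -0.0]
finger_gap: 0.0869
time_s: 1.98
position: [0.5543, -0.105, 0.2497]
ee_rot: [[0.068, -0.005, -0.998], [0.998, -0.001, 0.068], [-0.001, -1.0, 0.005]]
force: [-1.1, 0.2, 0.6]
finger_gap: 0.0872
[[-0.998, -0.068, -0.011, 0.551], [0.069, -0.969, -0.239, -0.169], [0.005, -0.239, 0.971, 0.411], [0.0, 0.0, 0.0, 1.0]]
```

View pics/w1.png

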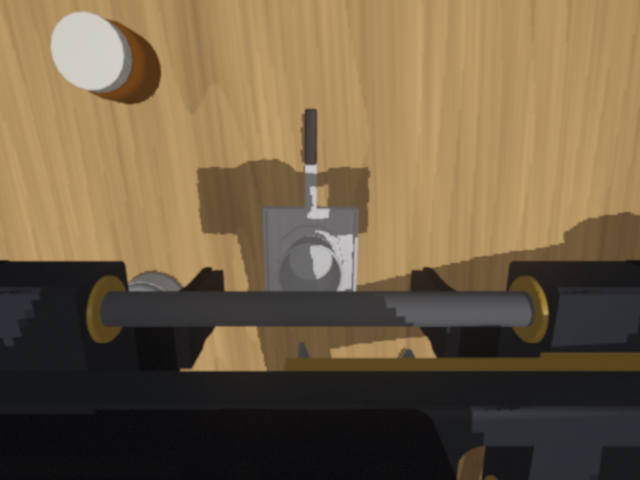

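Run:
```python
from h import *
c=load('w1'); im=c['color'].astype(int)
m=(im.max(2)<75).astype(np.uint8); m[200:]=0; m[:, :280]=0; m[:,340:]=0
n,l,st,ce=cv2.connectedComponentsWithStats(m); i=1+st[1:,4].argmax(); print(st[i],ce[i])
ys,xs=np.nonzero(l==i)
r=cv2.minAreaRect(np.stack([xs,ys],1).astype(np.float32)); bp=cv2.boxPoints(r); print(r)
w=np.array([onz(c,*b,.05)[:2] for b in bp]); print(w.round(4), w.mean(0)); 
P=cloud(c); q=P[l==i]; print(np.median(q,0), np.percentile(q[:,2],[5,50,95]))
E=[onz(c,u,v,.016)[:2].round(4) for u,v in [(264,208),(358,207)]]; print(E, np.subtract(E[0],E[1]), np.mean(E,0))
cv2.imwrite('pics/w1z.png',cv2.resize(c['color'][90:310,230:390,::-1],None,fx=2.7,fy=2.7,interpolation=cv2.INTER_CUBIC))
```

```text
[305 110  11  54 363] [308.41597796 139.05785124]
((309.9999694824219, 136.5), (9.999998092651367, 52.99999237060547), 0.0)
[[ 0.5614 -0.1542]
 [ 0.5577 -0.2024]
 [ 0.5484 -0.2018]
 [ 0.5518 -0.1536]] [ 0.5548501  -0.17801264]
[ 0.55667395 -0.17373401  0.04950893] [0.04822238 0.04950893 0.05072507]
[array([ 0.6103, -0.1083]), array([ 0.5088, -0.1023])] [ 0.1015 -0.006 ] [ 0.55955 -0.1053 ]
```

View pics/w1z.png

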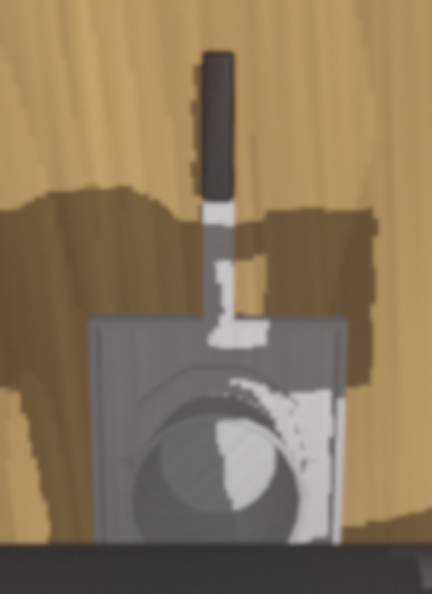

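The wrist view puts the handle at about (311,137), world (0.554, -0.178). The pan's near edge agrees with it, giving yaw 86.6° and a 0.102 m width. Now I'll refine the mill pose with the side view.

Run:
```python
from h import *
c=load('side0')
im=c['color'][:,:,::-1][280:400,230:390]; cv2.imwrite('pics/s0z.png',cv2.resize(im,None,fx=4.5,fy=4.5,interpolation=cv2.INTER_CUBIC))
c=load('top0');im=c['color'].astype(int)
for n,x0,x1,y0,y1,z in [('top0',160,220,215,280,.141),('side0',268,338,296,352,.141)]:
    c=load(n); g=cv2.cvtColor(c['color'],cv2.COLOR_RGB2GRAY); P=cloud(c)
    hh=P[...,2]; m=((hh>.134)&(hh<.152)).astype(np.uint8); M=np.zeros_like(m); M[y0:y1,x0:x1]=m[y0:y1,x0:x1]
    cs,_=cv2.findContours(M,cv2.RETR_EXTERNAL,cv2.CHAIN_APPROX_NONE); k=max(cs,key=cv2.contourArea)
    e=cv2.fitEllipse(cv2.convexHull(k)); q=P[M>0]; print(n,e, onz(c,*e[0],z).round(4), (q.min(0)+q.max(0))/2, np.median(q[:,2]))
    w=np.array([onz(c,*p[0],z)[:2] for p in cv2.convexHull(k)]).astype(np.float32); print(cv2.minEnclosingCircle(w))
```

```text
top0 ((188.76425170898438, 247.90516662597656), (50.3354377746582, 52.29412078857422), 69.69617462158203) [0.5309 0.1674 0.141 ] [0.54013118 0.16779608 0.1406763 ] 0.14014798578702226
((0.5317959785461426, 0.16709734499454498), 0.05524040013551712)
side0 ((308.38031005859375, 326.1306457519531), (43.55626678466797, 52.91845703125), 50.211002349853516) [0.5202 0.1781 0.141 ] [0.539011   0.16993398 0.13918429] 0.13887239965071063
((0.5194429159164429, 0.17568422853946686), 0.053826913237571716)
```

View pics/s0z.png

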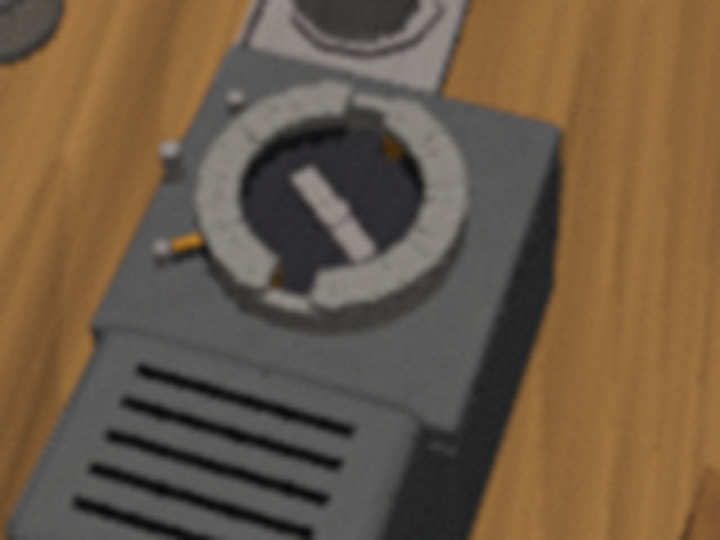

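Run:
```python
from h import *
c=load('side0'); S=lambda x,y:onz(c,230+x/4.5,280+y/4.5,.141)[:2].round(4)
print(S(333,196),S(331,201)); a,b=S(371,107),S(293,297); d=b-a; print(a,b,d,np.degrees(np.arctan2(d[1],d[0])))
D=lambda x,y:onz(c,230+x/4.5,280+y/4.5,.12)[:2].round(4)
q=[D(237,47),D(562,127),D(95,330),D(455,435)]; print(q,np.mean(q,0)); d=q[2]-q[0]+q[3]-q[1]; print(np.degrees(np.arctan2(d[1],d[0])))
```

```text
[0.5289 0.1741] [0.5292 0.1765]
[0.5227 0.1284] [0.5342 0.2219] [0.0115 0.0935] 82.98814172552493
[array([0.5898, 0.0904]), array([0.4463, 0.1093]), array([0.6102, 0.2363]), array([0.4664, 0.2563])] [0.528175 0.173075]
82.12749124575444
```

```bash
python3 -m crank '[0,0,0.008,0,-0.04,-0.04,100, 0,0,0.008,0,-0.077,-0.08,100, 0,0,0.008,0,-0.077,-0.12,100, 0,0,0.008,0,-0.077,-0.15,100, 0,0,0.008,0,-0.077,-0.15,100]'
python3 -m crank '[0,0,0,0,0,0,100]'
python3 - <<'E'
from h import *
c=save('wrist','w2');s=env.read_state();print(s['position'],s['ee_rot'][:,0])
E
```

```text
time_s: 2.45
position: [0.5488, -0.1797, 0.0942]
ee_rot: [[0.06, -0.017, -0.998], [0.998, 0.002, 0.06], [0.001, -1.0, 0.017]]
force: [-0.4, 1.1, -1.5]
finger_gap: 0.0871
time_s: 2.53
position: [0.5473, -0.1786, 0.0927]
ee_rot: [[0.058, -0.021, -0.998], [0.998, 0.002, 0.058], [0.001, -1.0, 0.021]]
force: [0.5, 0.1, -0.2]
finger_gap: 0.0872
[ 0.54741282 -0.1782251   0.09339239] [0.05819838 0.99830449 0.00104652]
```

View pics/w2.png

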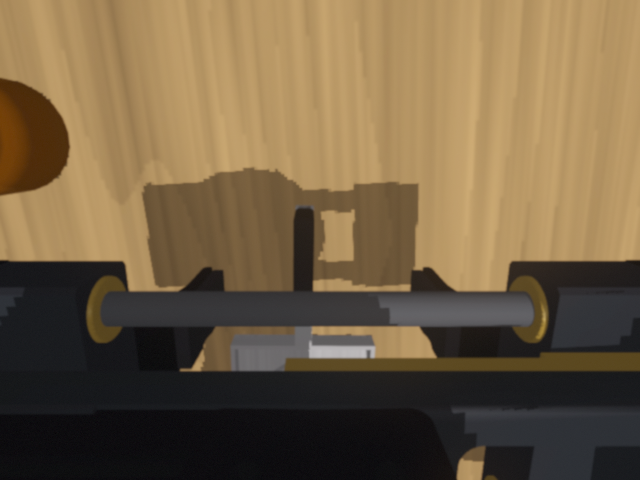

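```bash
python3 -m crank '[0,-0.021,0,0.007,-0.003,0,100, 0,-0.021,0,0.007,-0.003,-0.035,100, 0,-0.021,0,0.007,-0.003,-0.07,100, 0,-0.021,0,0.007,-0.003,-0.077,100]'
python3 -m crank '[0,0,0,0,0,0,100]'
```

```text
time_s: 2.92
position: [0.5533, -0.1801, 0.0146]
ee_rot: [[0.058, -0.003, -0.998], [0.998, 0.003, 0.058], [0.003, -1.0, 0.003]]
force: [-0.4, 0.1, -1.0]
finger_gap: 0.0866
time_s: 3.0
position: [0.5536, -0.1796, 0.0148]
ee_rot: [[0.057, -0.003, -0.998], [0.998, 0.003, 0.056], [0.003, -1.0, 0.003]]
force: [0.7, 0.4, 0.5]
finger_gap: 0.087
```

```bash
python3 -m crank '[0,0,0,0,0,0,0, 0,0,0,0,0,0,0, 0,0,0,0,0,0,0, 0,0,0,0,0,0,0, 0,0,0,0,0,0,0]'
python3 -m crank '[0,0,0,0,0,0,0, 0,0,0,0,0,0,0]'
python3 - <<'E'
from h import *
save('wrist','w3');save('side','s3')
E
```

```text
time_s: 3.42
position: [0.5544, -0.1796, 0.0161]
ee_rot: [[0.056, -0.001, -0.998], [0.998, 0.003, 0.056], [0.003, -1.0, 0.001]]
force: [-0.9, 1.0, -0.2]
finger_gap: 0.0615
time_s: 3.58
position: [0.5547, -0.1797, 0.0167]
ee_rot: [[0.056, 0.0, -0.998], [0.998, 0.003, 0.056], [0.003, -1.0, -0.0]]
force: [-0.9, -0.1, 0.5]
finger_gap: 0.0482
```

View pics/s3.png

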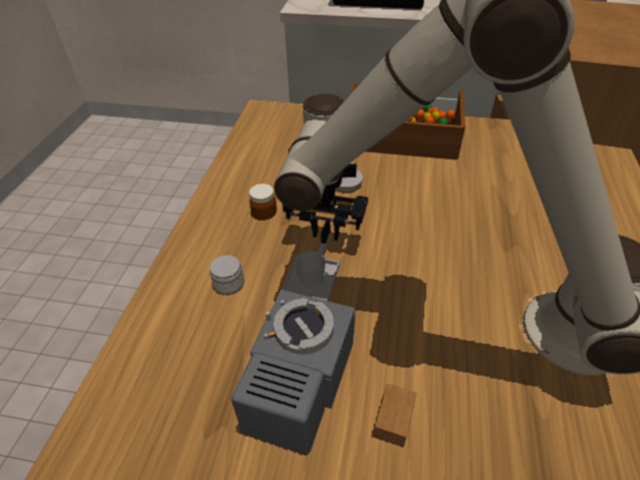

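Fingers are still closing, around the handle near (325,235). I'll keep closing.

```bash
python3 -m crank '[0,0,0,0,0,0,0, 0,0,0,0,0,0,0, 0,0,0,0,0,0,0, 0,0,0,0,0,0,0, 0,0,0,0,0,0,0]'
python3 -m crank '[0,0,0,0,0,0,0, 0,0,0,0,0,0,0, 0,0,0,0,0,0,0,0,0,0,0,0,0,0]'
```

```text
time_s: 4.1
position: [0.5549, -0.1797, 0.0162]
ee_rot: [[0.057, 0.001, -0.998], [0.998, 0.003, 0.057], [0.003, -1.0, -0.001]]
force: [1.0, -1.3, -0.4]
finger_gap: 0.0119
time_s: 4.43
position: [0.5552, -0.1797, 0.0162]
ee_rot: [[0.057, 0.001, -0.998], [0.998, 0.003, 0.057], [0.003, -1.0, -0.001]]
force: [1.3, -0.4, -1.3]
finger_gap: 0.0118
```

```bash
python3 -m crank '[0,0,-0.01,-0.007,0.002,0,0, 0,0,-0.025,-0.02,0.005,0,0, 0,0,-0.04,-0.035,0.009,0,0, 0,0,-0.06,-0.05,0.012,0,0, 0,0,-0.07,-0.06,0.016,0,0]'
python3 -m crank '[0,0,-0.01,-0.008,0.002,0,0, 0,0,-0.01,-0.01,0.002,0,0, 0,0,-0.01,-0.01,0.002,0,0]'
python3 - <<'E'
from h import *
save('wrist','w4');save('top','t4');save('side','s4')
s=env.read_state();print(s['position'],np.degrees(np.arctan2(*s['ee_rot'][1::-1,0])))
E
```

```text
time_s: 4.85
position: [0.4934, -0.1636, 0.0162]
ee_rot: [[0.129, 0.001, -0.992], [0.992, 0.003, 0.129], [0.003, -1.0, -0.001]]
force: [1.1, -0.1, -1.9]
finger_gap: 0.0119
time_s: 5.1
position: [0.4822, -0.1614, 0.0162]
ee_rot: [[0.139, -0.001, -0.99], [0.99, 0.003, 0.139], [0.003, -1.0, 0.001]]
force: [0.7, 0.2, -1.4]
finger_gap: 0.0118
[ 0.48278921 -0.16159184  0.01611982] 82.05211781717898
```

View pics/t4.png

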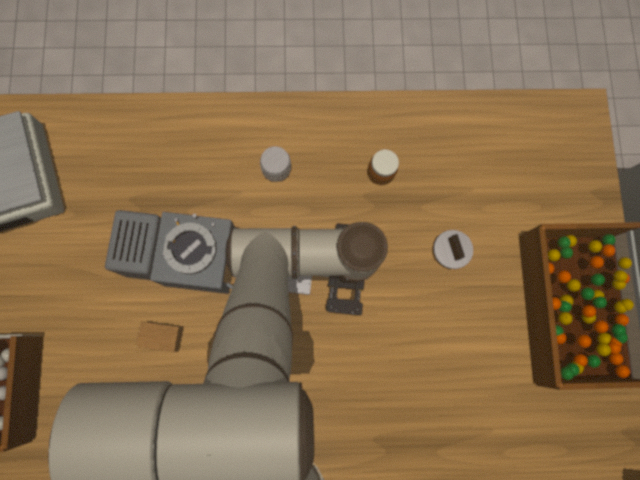

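View pics/w4.png

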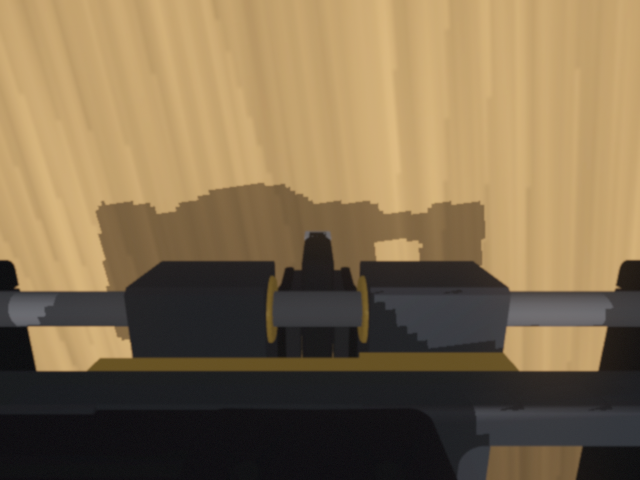

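View pics/s4.png

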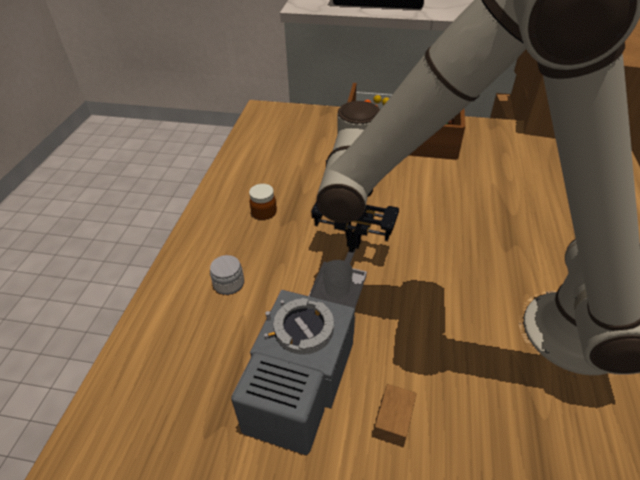

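```bash
python3 -m crank '[0,0,0,0.002,0.007,0,0, 0,0,0,0.004,0.019,0,0, 0,0,0,0.006,0.032,0,0, 0,0,0,0.008,0.045,0,0, 0,0,0,0.009,0.056,0,0]'
python3 -m crank '[0,0,0,0.001,0.01,0,0, 0,0,0,0.003,0.02,0,0, 0,0,0,0.004,0.03,0,0, 0,0,0,0.006,0.04,0,0, 0,0,0,0.007,0.05,0,0]'
python3 - <<'E'
from h import *
save('side','s5')
s=env.read_state();p=s['position'];print(p,np.degrees(np.arctan2(*s['ee_rot'][1::-1,0])),s['force'],0.53-(.17-p[1])*.1388)
E
```

```text
time_s: 5.67
position: [0.4926, -0.1048, 0.0161]
ee_rot: [[0.138, -0.001, -0.99], [0.99, 0.003, 0.138], [0.002, -1.0, 0.001]]
force: [-0.6, -3.4, 0.1]
finger_gap: 0.0118
time_s: 6.08
position: [0.4998, -0.0539, 0.0162]
ee_rot: [[0.138, -0.001, -0.99], [0.99, 0.002, 0.138], [0.002, -1.0, 0.001]]
force: [0.0, -3.5, 0.3]
finger_gap: 0.0119
[ 0.50037483 -0.05245697  0.01617417] 82.1415143037886 [-0.94625234  3.30569395 -0.84216768] 0.49912297260727856
```

View pics/s5.png

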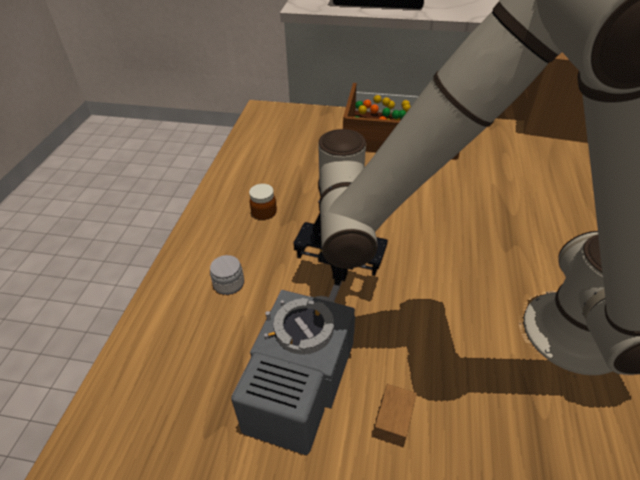

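The tray is entering the mouth straight, with only about 3 N of resistance. Continuing.

```bash
python3 -m crank '[0,0,0,0.001,0.01,0,0, 0,0,0,0.003,0.02,0,0, 0,0,0,0.004,0.03,0,0, 0,0,0,0.006,0.04,0,0, 0,0,0,0.007,0.05,0,0]'
python3 -m crank '[0,0,0,0.001,0.006,0,0, 0,0,0,0.002,0.012,0,0, 0,0,0,0.002,0.017,0,0, 0,0,0,0.003,0.02,0,0]'
python3 -m crank '[0,0,0,0,0.003,0,0, 0,0,0,0.001,0.006,0,0, 0,0,0,0.001,0.008,0,0]'
```

```text
time_s: 6.55
position: [0.5075, -0.0017, 0.0161]
ee_rot: [[0.137, 0.001, -0.991], [0.991, 0.003, 0.137], [0.003, -1.0, -0.0]]
force: [-0.3, -4.8, 0.8]
finger_gap: 0.012
time_s: 6.88
position: [0.5102, 0.0188, 0.0161]
ee_rot: [[0.136, -0.0, -0.991], [0.991, 0.003, 0.136], [0.003, -1.0, 0.001]]
force: [-1.4, -3.9, 2.4]
finger_gap: 0.0118
time_s: 7.13
position: [0.5113, 0.027, 0.0161]
ee_rot: [[0.137, -0.0, -0.991], [0.991, 0.003, 0.137], [0.003, -1.0, 0.001]]
force: [0.2, -4.3, 1.7]
finger_gap: 0.0117
```

```bash
python3 -m crank '[0,0,0,0,0.003,0,0, 0,0,0,0.001,0.006,0,0, 0,0,0,0.001,0.006,0,0]'
python3 -m crank '[0,0,0,0,0.003,0,0, 0,0,0,0.001,0.005,0,0, 0,0,0,0.001,0.005,0,0]'
python3 -m crank '[0,0,0,0,0.003,0,0, 0,0,0,0.001,0.005,0,0, 0,0,0,0.001,0.005,0,0]'
```

```text
time_s: 7.38
position: [0.5124, 0.0335, 0.0161]
ee_rot: [[0.136, -0.0, -0.991], [0.991, 0.003, 0.136], [0.003, -1.0, 0.0]]
force: [-1.5, -1.8, 1.2]
finger_gap: 0.0119
time_s: 7.63
position: [0.5134, 0.0389, 0.0161]
ee_rot: [[0.136, -0.0, -0.991], [0.991, 0.003, 0.136], [0.003, -1.0, 0.001]]
force: [-2.3, -2.4, 2.2]
finger_gap: 0.0117
time_s: 7.88
position: [0.5125, 0.0397, 0.0161]
ee_rot: [[0.136, -0.006, -0.991], [0.991, -0.003, 0.136], [-0.003, -1.0, 0.005]]
force: [0.5, -21.0, 5.6]
finger_gap: 0.0117
```

```bash
python3 -m crank '[0,0,0,0,0.002,0,0, 0,0,0,0,0.002,0,0]'
python3 -m crank '[0,0,0,0,0,0,100, 0,0,0,0,0,0,100, 0,0,0,0,0,0,100, 0,0,0,0,0,0,100, 0,0,0,0,0,0,100]'
python3 -m crank '[0,0,0,0,0,0,100, 0,0,0,0,0,0,100, 0,0,0,0,0,0.03,100, 0,0,0,0,0,0.07,100, 0,0,0,0,0,0.11,100]'
python3 -m crank '[0,0,0,0,-0.03,0.03,100, 0,0,0,0,-0.03,0.06,100, 0,0,0,0,-0.03,0.1,100, 0,0,0,0,-0.03,0.12,100]'
python3 - <<'E'
from h import *
save('side','s6');save('top','t6');save('wrist','w6')
E
```

```text
time_s: 8.05
position: [0.5125, 0.0395, 0.0161]
ee_rot: [[0.138, -0.006, -0.99], [0.99, -0.005, 0.138], [-0.005, -1.0, 0.006]]
force: [2.8, -14.3, 1.4]
finger_gap: 0.0118
time_s: 8.47
position: [0.5129, 0.0402, 0.0161]
ee_rot: [[0.137, -0.006, -0.991], [0.991, -0.004, 0.137], [-0.005, -1.0, 0.005]]
force: [-0.4, 0.7, 0.2]
finger_gap: 0.0371
time_s: 8.88
position: [0.5119, 0.04, 0.1266]
ee_rot: [[0.137, -0.009, -0.991], [0.991, -0.005, 0.137], [-0.006, -1.0, 0.008]]
force: [1.5, 0.8, 0.6]
finger_gap: 0.0707
time_s: 9.22
position: [0.5135, 0.0098, 0.2516]
ee_rot: [[0.137, -0.001, -0.991], [0.991, -0.004, 0.137], [-0.004, -1.0, 0.001]]
force: [1.5, 0.7, 0.0]
finger_gap: 0.0862
```

View pics/s6.png

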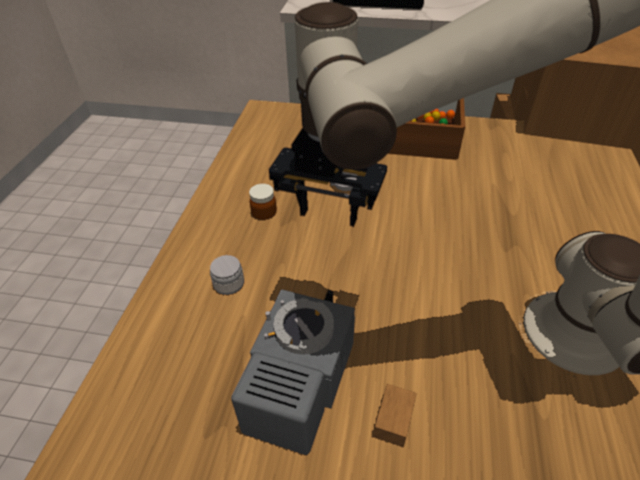

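View pics/w6.png

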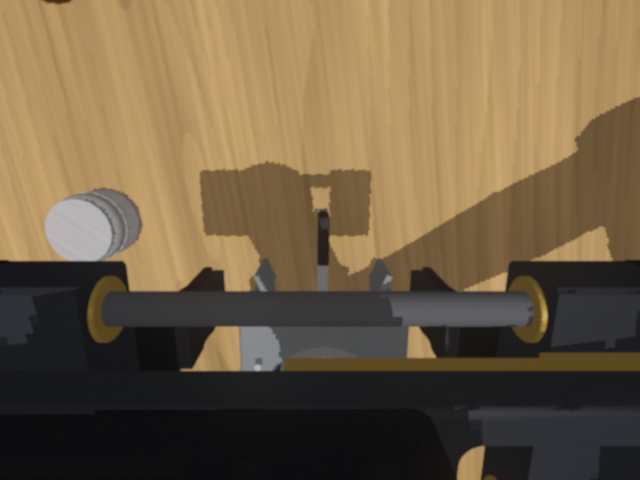

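```bash
python3 -m crank '[0,0,0,0.02,0.15,0.05,100, 0,0,0,0.02,0.15,0.05,100, 0,0,0,0.02,0.15,0.05,100, 0,0,0,0.02,0.15,0.05,100, 0,0,0,0.02,0.15,0.05,100]'
python3 -m crank '[0,0,0,0.01,0.07,0,100, 0,0,0,0.01,0.07,0,100, 0,0,0,0.01,0.07,0,100,0,0,0,0.01,0.07,0,100]'
python3 - <<'E'
from h import *
save('wrist','w7')
s=env.read_state();print(s['position'],s['ee_rot'])
E
```

```text
time_s: 9.78
position: [0.5338, 0.1656, 0.2984]
ee_rot: [[0.132, -0.003, -0.991], [0.991, -0.002, 0.132], [-0.003, -1.0, 0.002]]
force: [-0.0, -0.2, 0.1]
finger_gap: 0.0868
time_s: 10.12
position: [0.543, 0.2368, 0.2956]
ee_rot: [[0.13, -0.007, -0.992], [0.992, -0.005, 0.13], [-0.006, -1.0, 0.006]]
force: [0.1, -1.3, -0.4]
finger_gap: 0.0869
[0.54306956 0.23573606 0.29617732] [[ 0.13072112 -0.00614043 -0.99140016]
 [ 0.99140466 -0.00460202  0.13075021]
 [-0.0053653  -0.99997056  0.00548607]]
```

View pics/w7.png

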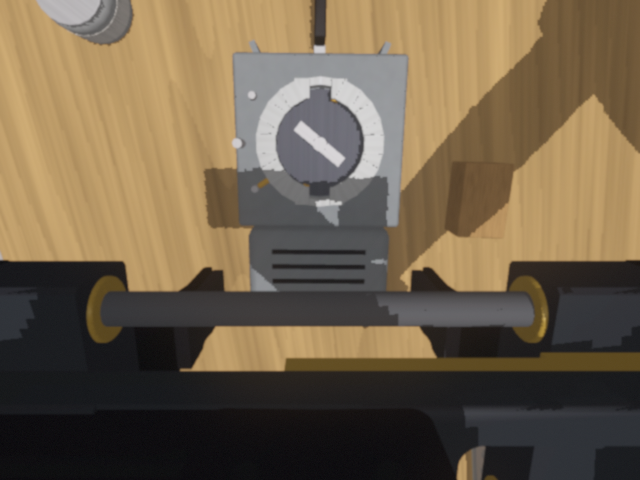

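Run:
```python
from h import *
c=load('w7'); g=cv2.cvtColor(c['color'],cv2.COLOR_RGB2GRAY)
cv2.imwrite('pics/w7z.png',cv2.resize(c['color'][0:240,220:420,::-1],None,fx=2.5,fy=2.5,interpolation=cv2.INTER_CUBIC))
P=cloud(c); h=P[...,2]
m=((h>.133)&(h<.15)).astype(np.uint8); m[:,:245]=0; m[:,395:]=0; m[225:]=0; m[:65]=0
m=cv2.morphologyEx(m,cv2.MORPH_OPEN,np.ones((3,3),np.uint8))
cs,_=cv2.findContours(m,cv2.RETR_EXTERNAL,cv2.CHAIN_APPROX_NONE);k=max(cs,key=cv2.contourArea)
w=np.array([onz(c,*p[0],.141)[:2] for p in cv2.convexHull(k)]).astype(np.float32); print(cv2.minEnclosingCircle(w), cv2.boundingRect(k), np.median(h[m>0]))
e=cv2.fitEllipse(cv2.convexHull(k));print(e,onz(c,*e[0],.141))
q=[onz(c,u,v,.12)[:2] for u,v in [(233,55),(408,56),(399,227),(240,227)]];print(np.round(q,4),np.mean(q,0)); d=q[3]-q[0]+q[2]-q[1];print(np.degrees(np.arctan2(d[1],d[0])))
print([np.linalg.norm(q[i]-q[i-1]) for i in range(4)])
print('deck h',np.median(h[200:220,245:300]),'housing',np.median(h[235:245,260:380]))
```

```text
((0.5319714546203613, 0.17066986858844757), 0.05459602549672127) (256, 77, 127, 130) 0.14032325772984838
((319.0843811035156, 141.17576599121094), (127.62797546386719, 132.21852111816406), 1.3156664371490479) [0.53134418 0.16878386 0.141     ]
[[0.5937 0.0896]
 [0.4478 0.1093]
 [0.4669 0.2553]
 [0.6142 0.2358]] [0.53066083 0.17250754]
82.2764343611859
[np.float64(0.14758934258835996), np.float64(0.147183409252657), np.float64(0.14722356326912778), np.float64(0.14865539591673382)]
deck h 0.11956076052203055 housing 0.13423556242088167
```

View pics/w7z.png

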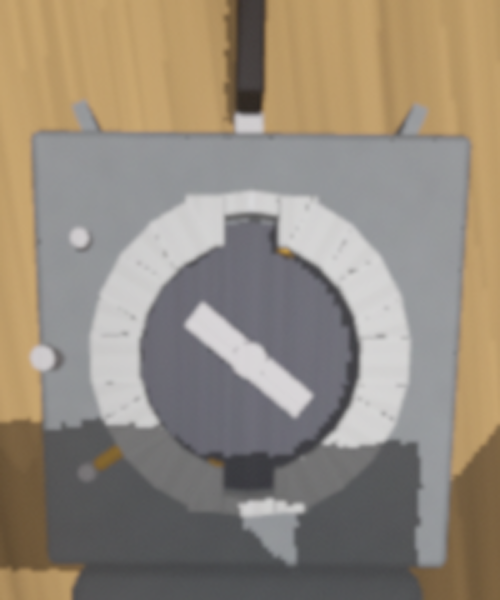

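Run:
```python
from h import *
c=load('w7'); 
print(onz(c,319.5,36.8,.05),onz(c,319.5,44.8,.004),onz(c,320,141.4,.141))
P=cloud(c);print([(r,P[r,319].round(4).tolist()) for r in range(28,56,2)])
M=np.array([.5307,.1705]);d=np.array([np.cos(np.radians(82.2)),np.sin(np.radians(82.2))]);print(M-.109*d)
# slots
a=onz(c,220+250/2.5,225/2.5,.135)[:2];b=onz(c,220+248/2.5,478/2.5,.135)[:2];print(a,b,(a+b)/2,np.degrees(np.arctan2(*(b-a)[::-1])))
```

```text
[0.51656527 0.06681936 0.05      ] [0.51544181 0.06286407 0.004     ] [0.53061347 0.16906154 0.141     ]
[(28, [0.516, 0.0587, 0.0497]), (30, [0.5163, 0.0607, 0.0502]), (32, [0.5164, 0.0621, 0.0487]), (34, [0.5167, 0.064, 0.049]), (36, [0.517, 0.0661, 0.0501]), (38, [0.517, 0.0669, 0.0463]), (40, [0.5169, 0.0666, 0.0381]), (42, [0.5169, 0.0671, 0.0325]), (44, [0.5168, 0.0668, 0.0236]), (46, [0.5167, 0.0668, 0.0156]), (48, [0.5169, 0.0685, 0.0141]), (50, [0.5172, 0.0709, 0.016]), (52, [0.5174, 0.0728, 0.0155]), (54, [0.5219, 0.0979, 0.119])]
[0.515907   0.06250849]
[0.52527898 0.12850107] [0.53660643 0.21062251] [0.53094271 0.16956179] 82.14644042432826
```

Home check with one camera: the handle's inner end puts the tray centre at y=0.175, and the mill origin is at about 0.171, so the tray is against the stop. The mill axis is about (0.531, 0.171) with yaw 82.15°. Next, a wrist view of the lid.

```bash
python3 -m crank '[0,0,-0.3,0.02,-0.2,-0.01,100, 0,0,-0.4,0.02,-0.2,-0.01,100, 0,0,-0.4,0.02,-0.2,-0.01,100, 0,0,-0.4,0.02,-0.2,-0.01,100, 0,0,-0.4,0.02,-0.2,-0.01,100]'
python3 -m crank '[0,0,-0.4,0.02,-0.2,-0.01,100, 0,0,-0.4,0.02,-0.2,-0.01,100, 0,0,-0.4,0.02,-0.2,-0.01,100, 0,0,-0.4,0.02,-0.2,-0.01,100, 0,0,-0.4,0.02,-0.2,-0.01,100]'
python3 -m crank '[0,0,-0.4,0.02,-0.2,-0.01,100, 0,0,-0.4,0.02,-0.2,-0.01,100, 0,0,-0.4,0.02,-0.2,-0.01,100, 0,0,-0.4,0.02,-0.2,-0.01,100, 0,0,-0.4,0.02,-0.2,-0.01,100]'
```

```text
time_s: 10.58
position: [0.5619, 0.0321, 0.2857]
ee_rot: [[0.509, -0.009, -0.861], [0.861, -0.002, 0.509], [-0.006, -1.0, 0.006]]
force: [0.4, 0.1, 0.0]
finger_gap: 0.0871
time_s: 11.0
position: [0.5803, -0.1713, 0.2752]
ee_rot: [[0.806, -0.01, -0.592], [0.592, 0.001, 0.806], [-0.007, -1.0, 0.007]]
force: [0.3, 0.2, 0.3]
finger_gap: 0.0872
time_s: 11.42
position: [0.5983, -0.3746, 0.2644]
ee_rot: [[0.974, -0.01, -0.228], [0.228, 0.006, 0.974], [-0.009, -1.0, 0.008]]
force: [0.2, 0.8, 0.4]
finger_gap: 0.087
```

```bash
python3 -m crank '[-0.006,-0.01,-0.02,0.002,-0.03,-0.02,100, -0.006,-0.01,-0.02,0.002,-0.03,-0.02,100, -0.006,-0.01,-0.02,0.002,-0.03,-0.02,100]'
python3 - <<'E'
from h import *
save('wrist','w8')
s=env.read_state();print(s['position'],s['ee_rot'])
E
```

```text
time_s: 11.67
position: [0.5976, -0.4068, 0.241]
ee_rot: [[0.979, -0.006, -0.204], [0.204, 0.003, 0.979], [-0.005, -1.0, 0.004]]
force: [-0.3, 0.3, 0.6]
finger_gap: 0.0871
[ 0.59862082 -0.40580804  0.24289129] [[ 0.97854041 -0.00293942 -0.20603404]
 [ 0.20603815  0.00116574  0.97854327]
 [-0.00263616 -0.999995    0.00174636]]
```

View pics/w8.png

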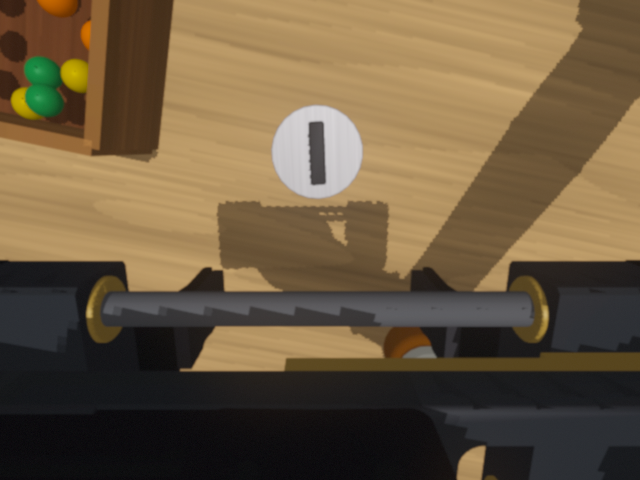

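Run:
```python
from h import *
c=load('w8'); im=c['color'].astype(int); g=im.mean(2); sat=im.max(2)-im.min(2)
R=np.zeros((480,640),bool); R[95:210,262:372]=1
m=(R&(sat<35)&((g>150)|(g<90))).astype(np.uint8); m=cv2.morphologyEx(m,cv2.MORPH_CLOSE,np.ones((5,5)))
cs,_=cv2.findContours(m,cv2.RETR_EXTERNAL,cv2.CHAIN_APPROX_NONE);k=max(cs,key=cv2.contourArea)
w=np.array([onz(c,*p[0],.025)[:2] for p in cv2.convexHull(k)]).astype(np.float32); print('disc',cv2.minEnclosingCircle(w),cv2.boundingRect(k))
b=(R&(g<95)).astype(np.uint8); cs,_=cv2.findContours(b,cv2.RETR_EXTERNAL,cv2.CHAIN_APPROX_NONE);k=max(cs,key=cv2.contourArea)
k=k[(np.abs(k[:,0,0]-317)<20)]
w=np.array([onz(c,*p[0],.063)[:2] for p in k]).astype(np.float32); r=cv2.minAreaRect(w*1000);print('bar',r,cv2.boundingRect(k))
bp=cv2.boxPoints(r);print(bp)
P=cloud(c);print('z bar',np.median(P[130:175,314:322,2]),'disc',np.median(P[130:175,285:300,2]))
cv2.imwrite('pics/w8z.png',cv2.resize(c['color'][90:220,250:390,::-1],None,fx=4,fy=4,interpolation=cv2.INTER_CUBIC))
```

```text
disc ((0.5391793847084045, -0.4175111949443817), 0.04575885087251663) (271, 105, 92, 94)
bar ((539.1979370117188, -417.8772888183594), (53.65066146850586, 12.424908638000488), 14.513967514038086) (309, 122, 16, 62)
[[ 511.67175 -418.58597]
 [ 514.78564 -430.61435]
 [ 566.7241  -417.1686 ]
 [ 563.6102  -405.14023]]
z bar 0.06311252094213043 disc 0.024577239083133695
```

View pics/w8z.png

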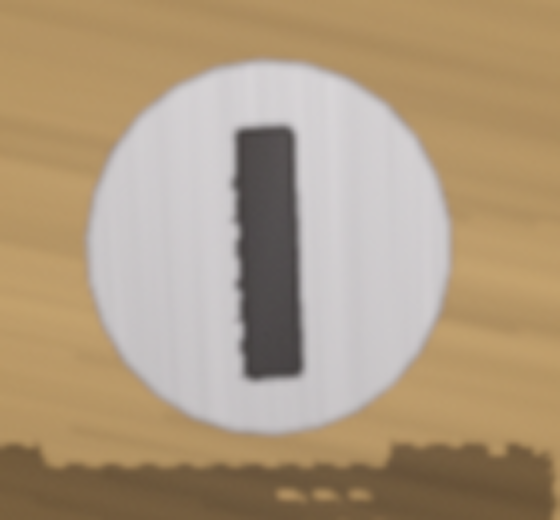

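```bash
python3 -m crank '[0,0,0.02,-0.03,-0.006,-0.02,100, 0,0,0.045,-0.059,-0.012,-0.05,100, 0,0,0.045,-0.059,-0.012,-0.09,100, 0,0,0.045,-0.059,-0.012,-0.12,100, 0,0,0.045,-0.059,-0.012,-0.12,100]'
python3 -m crank '[0,0,0,0,0,0,100]'
```

```text
time_s: 12.13
position: [0.5355, -0.4144, 0.117]
ee_rot: [[0.968, -0.013, -0.249], [0.249, 0.008, 0.968], [-0.011, -1.0, 0.011]]
force: [-1.5, 1.1, -1.4]
finger_gap: 0.0873
time_s: 12.22
position: [0.536, -0.4143, 0.1184]
ee_rot: [[0.968, -0.013, -0.251], [0.251, 0.007, 0.968], [-0.011, -1.0, 0.01]]
force: [0.8, 0.2, 1.8]
finger_gap: 0.087
```

```bash
python3 -m crank '[-0.007,-0.013,0,0.003,-0.0035,-0.02,100, -0.007,-0.013,0,0.003,-0.0035,-0.05,100, -0.007,-0.013,0,0.003,-0.0035,-0.075,100, -0.007,-0.013,0,0.003,-0.0035,-0.086,100, -0.007,-0.013,0,0.003,-0.0035,-0.088,100]'
python3 -m crank '[0,0,0,0,0,0,100]'
python3 - <<'E'
from h import *
save('wrist','w9');save('side','s9')
E
```

```text
time_s: 12.63
position: [0.5392, -0.4172, 0.0301]
ee_rot: [[0.968, -0.001, -0.252], [0.252, 0.0, 0.968], [-0.001, -1.0, 0.0]]
force: [-0.4, 0.1, -0.5]
finger_gap: 0.087
time_s: 12.72
position: [0.5405, -0.4176, 0.0318]
ee_rot: [[0.967, 0.001, -0.254], [0.254, -0.002, 0.967], [0.0, -1.0, -0.002]]
force: [0.7, -0.2, 0.1]
finger_gap: 0.087
```

View pics/w9.png

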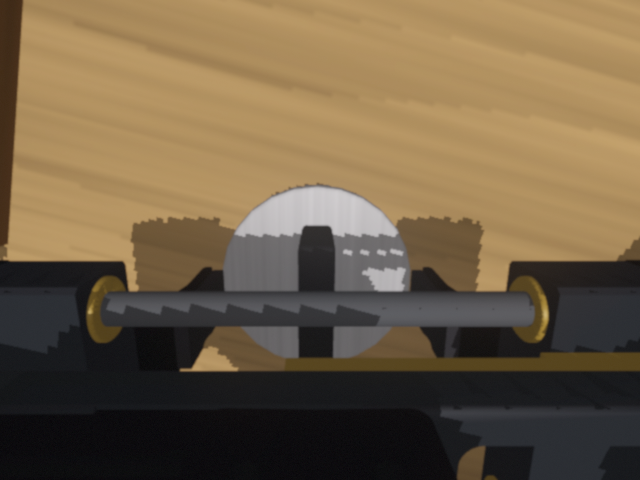

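Bar is centred between the fingers, at columns 300–335 with the finger middle at 318. Closing.

```bash
python3 -m crank '[0,0,0,-0.0015,0,-0.001,0, 0,0,0,-0.0015,0,-0.001,0, 0,0,0,-0.0015,0,-0.001,0, 0,0,0,-0.0015,0,-0.001,0, 0,0,0,-0.0015,0,-0.001,0]'
python3 -m crank '[0,0,0,0,0,0,0, 0,0,0,0,0,0,0, 0,0,0,0,0,0,0, 0,0,0,0,0,0,0, 0,0,0,0,0,0,0]'
python3 -m crank '[0,0,0,0,0,0,0, 0,0,0,0,0,0,0, 0,0,0,0,0,0,0,0,0,0,0,0,0,0]'
```

```text
time_s: 13.23
position: [0.5396, -0.418, 0.0322]
ee_rot: [[0.967, 0.003, -0.253], [0.253, -0.003, 0.967], [0.002, -1.0, -0.003]]
force: [-0.7, -0.8, -0.3]
finger_gap: 0.0615
time_s: 13.65
position: [0.5396, -0.418, 0.0321]
ee_rot: [[0.967, 0.003, -0.253], [0.253, -0.003, 0.967], [0.002, -1.0, -0.003]]
force: [0.0, -0.2, 0.3]
finger_gap: 0.0283
time_s: 13.98
position: [0.5396, -0.418, 0.032]
ee_rot: [[0.967, 0.003, -0.253], [0.253, -0.003, 0.967], [0.002, -1.0, -0.003]]
force: [-0.4, -0.3, -1.1]
finger_gap: 0.0137
```

```bash
python3 -m crank '[0,0,0,0,0,0.02,0, 0,0,0,0,0,0.06,0, 0,0,0,0,0,0.1,0, 0,0,0,0,0,0.14,0, 0,0,0,0,0.02,0.18,0]'
python3 -m crank '[0,0,0.08,0,0.04,0.02,0, 0,0,0.16,0,0.08,0.03,0, 0,0,0.24,0,0.12,0.03,0, 0,0,0.32,0,0.16,0.03,0, 0,0,0.4,0,0.2,0.03,0]'
python3 -m crank '[0,0,0.08,0,0.04,0,0, 0,0,0.16,0,0.08,0,0, 0,0,0.24,0,0.12,0,0, 0,0,0.32,0,0.16,0,0, 0,0,0.4,0,0.2,0,0]'
```

```text
time_s: 14.4
position: [0.5391, -0.4013, 0.2107]
ee_rot: [[0.968, 0.003, -0.251], [0.251, -0.004, 0.968], [0.002, -1.0, -0.004]]
force: [1.9, -0.4, -0.9]
finger_gap: 0.0138
time_s: 14.82
position: [0.5383, -0.1993, 0.2406]
ee_rot: [[0.792, 0.004, -0.611], [0.611, -0.001, 0.792], [0.002, -1.0, -0.003]]
force: [1.4, 0.2, -1.1]
finger_gap: 0.0139
time_s: 15.23
position: [0.5373, 0.0026, 0.2403]
ee_rot: [[0.488, 0.003, -0.873], [0.873, 0.001, 0.488], [0.002, -1.0, -0.003]]
force: [0.7, 0.3, -1.7]
finger_gap: 0.0138
```

Run:
```python
from h import *
s=env.read_state();print(s['position'],s['ee_rot'],np.degrees(np.arctan2(*s['ee_rot'][1::-1,0])),s['finger_gap'])
```

```text
[0.53730513 0.0026071  0.24027767] [[ 4.88315662e-01  3.28688919e-03 -8.72660879e-01]
 [ 8.72664513e-01  5.81052522e-04  4.88319884e-01]
 [ 2.11211515e-03 -9.99994429e-01 -2.58461451e-03]] 60.769993552293926 0.01377874718624109
```

```bash
python3 -m crank '[0,0,0.08,-0.001,0.035,0,0, 0,0,0.16,-0.003,0.075,0,0, 0,0,0.25,-0.004,0.115,0,0, 0,0,0.32,-0.005,0.15,-0.01,0, 0,0,0.37,-0.006,0.168,-0.02,0]'
python3 -m crank '[0,0,0,0,0,-0.01,0, 0,0,0,0,0,-0.02,0, 0,0,0,0,0,-0.02,0]'
python3 - <<'E'
from h import *
save('side','s10');save('wrist','w10');save('top','t10')
s=env.read_state();print(s['position'],s['ee_rot'],np.degrees(np.arctan2(*s['ee_rot'][1::-1,0])),s['finger_gap'])
c=load('s10');cv2.imwrite('pics/s10z.png',cv2.resize(c['color'][230:410,220:400,::-1],None,fx=3.3,fy=3.3,interpolation=cv2.INTER_CUBIC))
E
```

```text
time_s: 15.65
position: [0.531, 0.1744, 0.2202]
ee_rot: [[0.134, 0.004, -0.991], [0.991, 0.003, 0.134], [0.004, -1.0, -0.004]]
force: [0.1, -0.3, -2.1]
finger_gap: 0.0143
time_s: 15.9
position: [0.5291, 0.1732, 0.1972]
ee_rot: [[0.135, -0.002, -0.991], [0.991, 0.001, 0.135], [0.001, -1.0, 0.002]]
force: [-0.2, -0.8, -2.0]
finger_gap: 0.0134
[0.53130915 0.17313005 0.20039895] [[ 0.13552625  0.00425316 -0.99076463]
 [ 0.99076717  0.00306504  0.13553975]
 [ 0.00361321 -0.99998626 -0.0037985 ]] 82.21089742140968 0.014027576859036188
```

View pics/s10z.png

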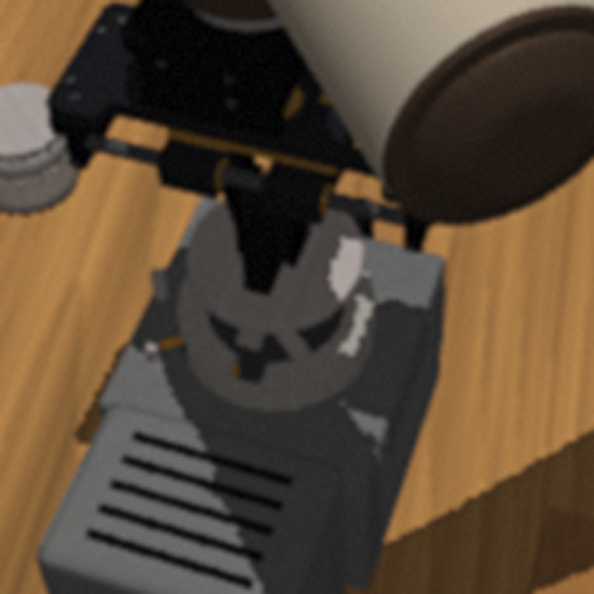

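View pics/w10.png

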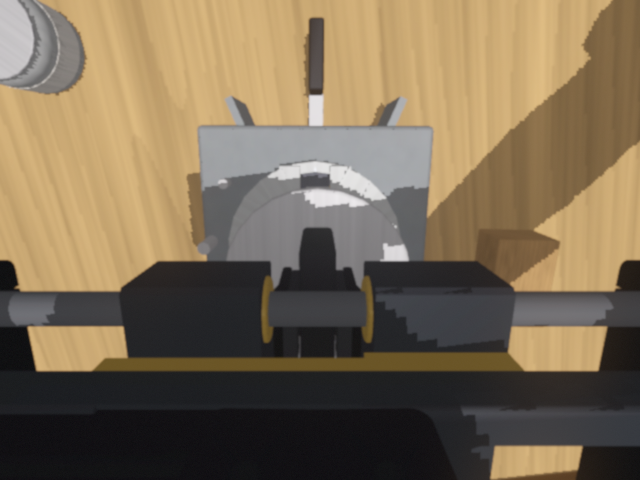

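Run:
```python
from h import *
c=load('w10'); cv2.imwrite('pics/w10z.png',cv2.resize(c['color'][110:270,190:440,::-1],None,fx=3.1,fy=3.1,interpolation=cv2.INTER_CUBIC))
p0=np.array([.5313,.1731]); a=np.radians(82.2); d=np.array([np.cos(a),np.sin(a)]); n=np.array([d[1],-d[0]])
for nm,u,v,z in [('slot',315.3,180,.138),('deckL',199,127,.12),('deckR',432,127,.12),('bar',317.5,232,.231),('handle',316.5,20,.05),('discfront',318.5,187,.193)]:
    w=onz(c,u,v,z)[:2]; print(nm,w.round(4),'lat',((w-p0)@n).round(4),'along',((w-p0)@d).round(4))
```

```text
slot [0.525  0.1287] lat -0.0003 along -0.0449
deckL [0.5927 0.0879] lat 0.0724 along -0.0761
deckR [0.4486 0.1077] lat -0.0731 along -0.076
bar [0.5252 0.1388] lat -0.0014 along -0.0348
handle [0.5091 0.0179] lat -0.0009 along -0.1568
discfront [0.523  0.1271] lat -0.0019 along -0.0467
```

View pics/w10z.png

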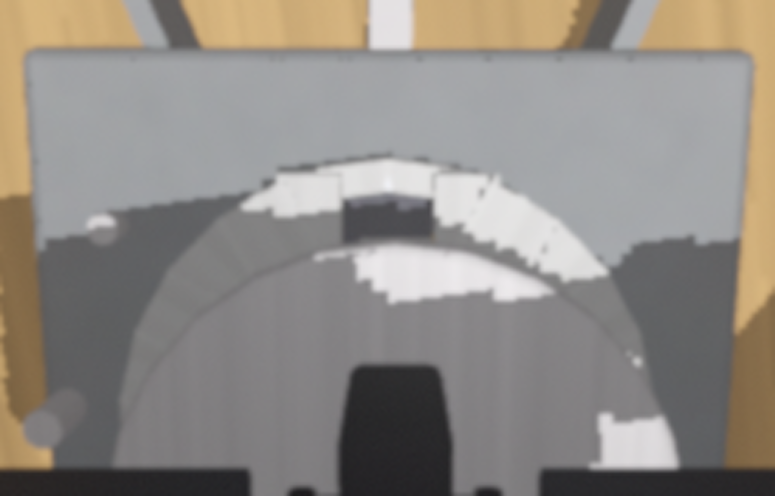

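Relative to the slot and deck edges in the same image, the lid is within about 1 mm along the axis and 1.2 mm off sideways, at slot (315,180) against bar column 317.5. I'll shift +1 mm in x and go down.

```bash
python3 -m crank '[0,0,0,0.001,-0.001,-0.005,0, 0,0,0,0.001,-0.001,-0.012,0, 0,0,0,0.001,-0.001,-0.018,0, 0,0,0,0.001,-0.001,-0.022,0, 0,0,0,0.001,-0.001,-0.022,0]'
python3 -m crank '[0,0,0,0,0,-0.003,0, 0,0,0,0,0,-0.006,0, 0,0,0,0,0,-0.008,0]'
```

```text
time_s: 16.47
position: [0.5316, 0.1715, 0.177]
ee_rot: [[0.136, 0.002, -0.991], [0.991, 0.002, 0.136], [0.002, -1.0, -0.002]]
force: [-0.2, 0.0, -2.0]
finger_gap: 0.0135
time_s: 16.72
position: [0.5315, 0.1715, 0.1686]
ee_rot: [[0.136, 0.001, -0.991], [0.991, 0.002, 0.136], [0.002, -1.0, -0.001]]
force: [-0.3, -0.5, -2.1]
finger_gap: 0.0142
```

```bash
python3 -m crank '[0,0,0,0.0005,0,-0.003,0, 0,0,0,0.0005,0,-0.006,0, 0,0,0,0.0005,0,-0.008,0]'
python3 -m crank '[0,0,0,0,0,-0.003,0, 0,0,0,0,0,-0.005,0, 0,0,0,0,0,-0.005,0]'
python3 - <<'E'
from h import *
save('side','s11');save('wrist','w11')
s=env.read_state();print(s['position'],s['ee_rot'][:,1],np.degrees(np.arctan2(*s['ee_rot'][1::-1,0])),s['finger_gap'],s['force'])
c=load('s11');cv2.imwrite('pics/s11z.png',cv2.resize(c['color'][230:410,220:400,::-1],None,fx=3.3,fy=3.3,interpolation=cv2.INTER_CUBIC))
E
```

```text
time_s: 16.97
position: [0.5319, 0.1716, 0.1601]
ee_rot: [[0.136, 0.001, -0.991], [0.991, 0.002, 0.136], [0.002, -1.0, -0.001]]
force: [-0.5, 0.1, -2.8]
finger_gap: 0.0141
time_s: 17.22
position: [0.532, 0.1716, 0.1559]
ee_rot: [[0.136, 0.002, -0.991], [0.991, 0.001, 0.136], [0.002, -1.0, -0.001]]
force: [-1.9, -0.1, 2.9]
finger_gap: 0.0138
[0.53197022 0.17163047 0.15589988] [ 0.00176987  0.00175798 -0.99999689] 82.19677009796177 0.01366514942575899 [-2.92017315  0.03888953  3.63462963]
```

View pics/s11z.png

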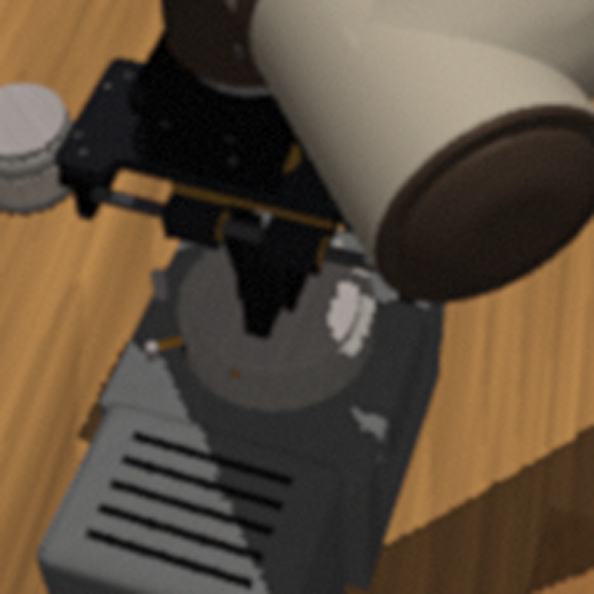

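View pics/w11.png

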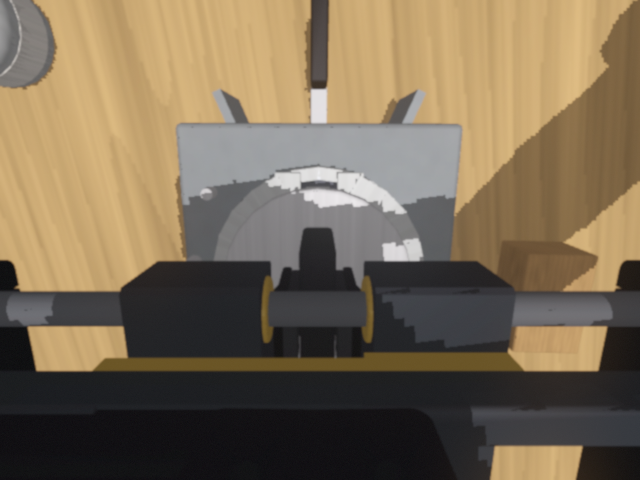

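Seated: z 0.156 as predicted, contact force about 4 N upward, disc flush with the collar. Now turning clockwise slowly.

```bash
python3 -m crank '[0,0,0,0,0,-0.001,0, 0,0,-0.04,0,0,-0.001,0, 0,0,-0.09,0,0,-0.001,0, 0,0,-0.15,0,0,-0.001,0, 0,0,-0.2,0,0,-0.001,0]'
python3 -m crank '[0,0,-0.05,0,0,0,0, 0,0,-0.1,0,0,0,0, 0,0,-0.15,0,0,0,0, 0,0,-0.2,0,0,0,0]'
python3 - <<'E'
from h import *
s=env.read_state();print(s['position'],s['ee_rot'][:,1],np.degrees(np.arctan2(*s['ee_rot'][1::-1,0])),s['finger_gap'],s['force'],s['wrist_torque'])
E
```

```text
time_s: 17.73
position: [0.5324, 0.1719, 0.1559]
ee_rot: [[0.331, 0.004, -0.944], [0.944, 0.002, 0.331], [0.003, -1.0, -0.003]]
force: [-2.3, -0.3, 5.7]
finger_gap: 0.0136
time_s: 18.07
position: [0.5324, 0.1718, 0.1559]
ee_rot: [[0.514, 0.004, -0.858], [0.858, 0.001, 0.514], [0.003, -1.0, -0.003]]
force: [-0.2, -0.3, 0.9]
finger_gap: 0.0138
[0.53238534 0.17184355 0.15590151] [ 3.91834062e-03  7.46211282e-04 -9.99992045e-01] 59.09296340359185 0.013760212080045494 [-0.15514589 -0.25713532  0.87678565] [-0.00607844  0.26767043  0.20833305]
```

```bash
python3 -m crank '[0,0,-0.05,0,0,-0.001,0, 0,0,-0.1,0,0,-0.001,0, 0,0,-0.15,0,0,-0.001,0, 0,0,-0.2,0,0,-0.001,0, 0,0,-0.24,0,0,-0.001,0]'
python3 -m crank '[0,0,-0.03,0,0,-0.001,0, 0,0,-0.05,0,0,-0.001,0, 0,0,-0.06,0,0,-0.001,0]'
python3 - <<'E'
from h import *
s=env.read_state();print(s['position'],s['ee_rot'][:,1],np.degrees(np.arctan2(*s['ee_rot'][1::-1,0])),s['finger_gap'],s['force'],s['wrist_torque'])
save('side','s12');save('wrist','w12');save('top','t12')
c=load('s12');cv2.imwrite('pics/s12z.png',cv2.resize(c['color'][230:410,220:400,::-1],None,fx=3.3,fy=3.3,interpolation=cv2.INTER_CUBIC))
E
```

```text
time_s: 18.48
position: [0.5329, 0.1716, 0.1559]
ee_rot: [[0.704, 0.005, -0.711], [0.711, -0.001, 0.704], [0.003, -1.0, -0.004]]
force: [-1.6, -1.6, 4.7]
finger_gap: 0.014
time_s: 18.73
position: [0.5331, 0.1715, 0.1559]
ee_rot: [[0.745, 0.006, -0.668], [0.668, -0.001, 0.745], [0.004, -1.0, -0.005]]
force: [-1.6, -1.4, 5.3]
finger_gap: 0.0136
[0.53308089 0.17146121 0.15589477] [ 0.00618275 -0.00125483 -0.9999801 ] 41.87699017020403 0.013593376462691925 [-1.58648604 -1.39988731  5.32129841] [0.01208835 0.7410798  0.32500584]
```

View pics/s12z.png

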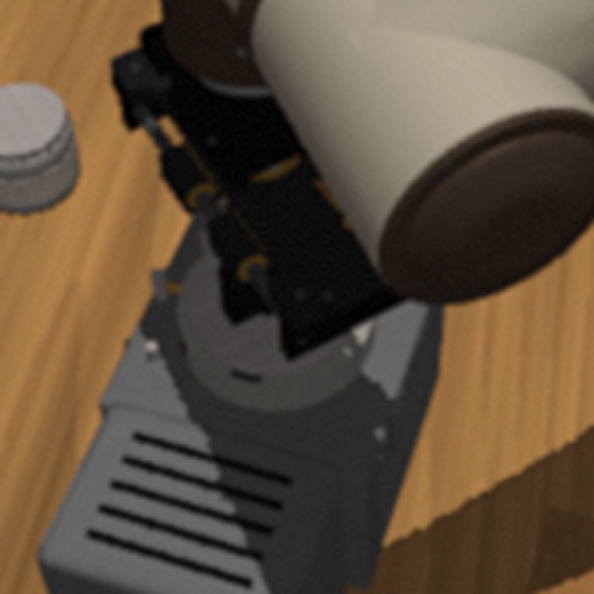

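View pics/w12.png

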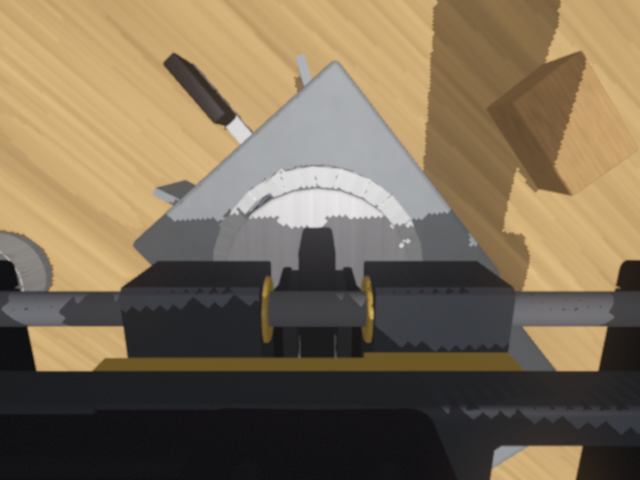

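The side view shows the brass pointer at (172,288) now touching the tall middle post at (158,285). Tool yaw is 40.3° (0.70 rad) from the mill axis, so the ring should be at about 0.60. I'll hold and check that it's stable.

```bash
python3 -m crank '[0,0,-0.005,-0.0005,0,-0.001,0, 0,0,-0.005,-0.0005,0,-0.001,0, 0,0,-0.005,-0.0005,0,-0.001,0, 0,0,-0.005,-0.0005,0,-0.001,0, 0,0,-0.005,-0.0005,0,-0.001,0]'
python3 - <<'E'
from h import *
for i in range(3):
    s=env.read_state();print(s['time_s'],s['position'],s['ee_rot'][:,1],np.degrees(np.arctan2(*s['ee_rot'][1::-1,0])),s['finger_gap'],s['force'])
    c=save('side','s13%d'%i)
# zoom pointer, tray handle and bystanders
cv2.imwrite('pics/s13z.png',cv2.resize(c['color'][290:350,240:340,::-1],None,fx=7,fy=7,interpolation=cv2.INTER_CUBIC))
cv2.imwrite('pics/s13.png',c['color'][...,::-1])
E
```

```text
time_s: 19.3
position: [0.533, 0.1714, 0.1559]
ee_rot: [[0.747, 0.008, -0.665], [0.665, -0.001, 0.747], [0.005, -1.0, -0.006]]
force: [-1.4, -0.7, 6.6]
finger_gap: 0.0139
19.3 [0.53302144 0.17142297 0.15588112] [ 0.00753244 -0.00124737 -0.99997085] 41.68730908087308 0.01387806456536968 [-1.44479298 -0.65055358  6.62198001]
19.35 [0.53302445 0.17142937 0.15588925] [ 0.00754269 -0.00119455 -0.99997084] 41.683532692098204 0.013946447786098071 [-1.46253454 -0.97185834  5.3651113 ]
19.4 [0.53302914 0.17141261 0.15587674] [ 0.00756565 -0.00126007 -0.99997059] 41.68916997137118 0.013814361975944805 [-0.28049677 -0.57574339  4.97378525]
```

View pics/s13z.png

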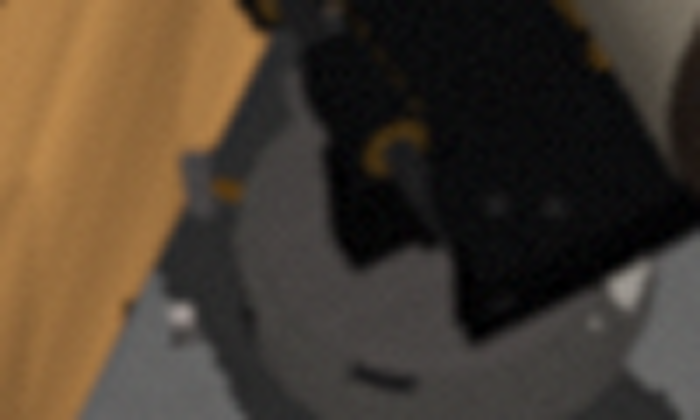

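View pics/s13.png

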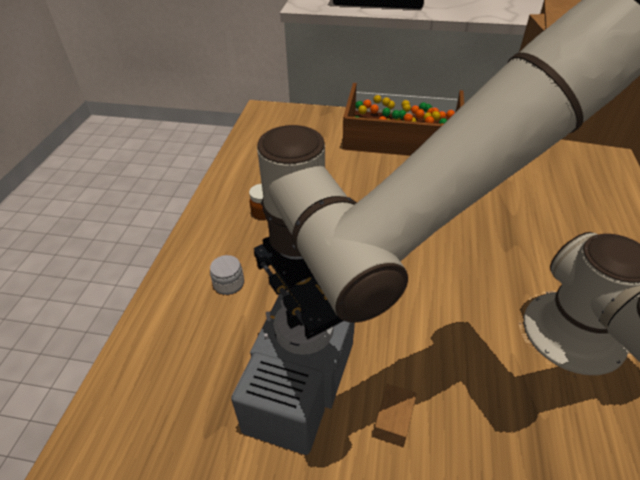

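The pointer is in line with the tall post and the pose is steady over 0.1 s. The tin, jar and carton haven't moved. One last check: tray depth from the current wrist view.

```bash
python3 - <<'E'
from h import *
c=load('w12'); P=cloud(c); im=c['color'].astype(int)
m=(im.max(2)<80)&(P[...,2]>.044)&(P[...,2]<.056); m[160:]=0
q=P[m]; M=np.array([.532,.1715]); a=np.radians(82.15); d=np.array([np.cos(a),np.sin(a)]); n=np.array([d[1],-d[0]])
al=(q[:,:2]-M)@d; la=(q[:,:2]-M)@n; print(m.sum(),al.min(),al.max(),np.median(la));
E
python3 -c "
from station import env
print(env.close_job())"
```

```text
1129 -0.15692022388842208 -0.10588448364861006 -0.0014871553754059745
the job is handed in; nothing more can be done
None
```

The tray is home with its cup, and the lid is seated in the collar and held at the half-way position. I handed the job in at about 19.4 s; the hand-in reports no verdict.

- **Tray:** I gripped the handle, lined it up with the mill axis and pushed it in until it met the back stop at about 21 N. The last check put the handle between -157 and -106 mm along the mill axis. That puts the tray centre about +3 mm from the mill origin and about 1.5 mm to one side.
- **Lid:** It went into the collar without catching. It sat at the predicted height (tool at z = 0.156 m), with 5–7 N pressing up and 0.4° of tilt.
- **Half-way position:** I turned the lid clockwise by about 0.70 rad, so the ring should be near 0.60. The side picture shows the brass pointer in line with the tall middle post. The tool angle was steady at 41.7° over the last readings, with the fingers closed on the bar (14 mm gap).

**Checks that disagreed or couldn't be made:**
- **Mill position:** The cameras differed by up to 7 mm in y (top 0.167, wrist 0.169–0.1725, side 0.174). I used 0.171–0.172, which the tray's stop contact and the easy lid fit support.
- **Cup:** I couldn't see it once it was inside the mill. That it is still upright rests on the smooth, low-force push.
- **Bystanders:** In the last side view the tin, carton and jar looked unmoved, though the arm partly hid the jar. I did not measure their positions.

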